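# Index the pastry turntable to the blue ramekin

## Robot

A 6-joint arm with a two-finger parallel gripper is mounted at the origin on the work surface. World frame = base frame: x ahead of the robot, y to its left, z up, the work surface at z = 0. Lengths are in m, angles in degrees, forces in N, time in s.
With the tool pointing down it reaches from about 0.325 to 1 m from the base axis. Payload 5.1 kg.
Tool frame: the origin (TCP) lies midway between the tips of the shut fingers; the grasp point (between the pads) lies 19 mm behind it; z points along the fingers, y is the line along which they close (so a half turn about z gives the same grasp; the last joint's range is limited). The gripper opens to 85 mm and grips with 20 to 120 N. Pads are 22 mm wide; open, the fingers measure 114 mm over their backs; the gripper's body (76 mm by 85 mm) begins 54 mm behind the grasp point. The pads swing forward as they close: fully open they stand 13 mm farther back than shut.
Start: joints at [-68.732, 7.093, 94.555, -0, 78.352, -4.733], TCP at [0.285, -0.584, 0.231] pointing down, gripper open.
Joint ranges: [-149.61, 149.61], [-58.7, 133.49], [1.44, 155.28], [-77.14, 257.14], [18.33, 153.61], [-166.67, 166.67]. Speed limits (degrees/s): [147.25, 147.25, 180, 180, 180, 180].

## Interface

Orientations are given as a 3x3 rotation matrix whose columns are the frame's x, y, z axes.
In Python, from rig import readout, viewer, ctrl gives the robot as it stands.
- The arm moves only by the tool arm_command, never from a script. Its argument "series" is a list that holds one entry, the list of rows, each a list of 7 numbers: the shift along the tool's x, y, z in units of 25 mm (1.0 is 25 mm), then the turn, a rotation vector about the tool's x, y, z in units of 0.12 rad (1.0 is 0.12 rad), then the closure, from -1 (fully open) to 1 (shut). A call has 1 to 20 rows; each row shifts and turns the commanded pose from where the row before left it, along the tool's axes as they then stand; what a row does not reach is not made up. A row lasts 1/12 s, in which the tool goes at most 41.7 mm and 7.16 degrees, less where a joint would pass 70% of its speed; a pose out of reach is approached as far as the arm can. A call with a number of a shift or a turn outside -1 to 1 is refused whole. A call with a gripper value outside its range is refused whole. The fingers move at their own pace and stop on an object; the grip force is fixed at half the most. Time passes only in rows, so rows that do not move let the fingers close. It gives the time, the measured TCP pose, the force, the opening and the grip force at its end, in the units of the state.
- readout.get_state(): the state, without advancing time (a new reading comes with each control period).
- viewer.snapshot(name): name is "side" or "top" or "wrist"; returns a dict with "color" (420x560x3 uint8, red, green, blue), "K" (3x3 intrinsics, pixels), "position" and "attitude" of the camera in the world. Camera axes: x right, y down, z forward; pixel columns grow to the right and rows downward; lengths in m; the calibration is good to about 2 mm. The wrist camera is an equidistant fisheye: a pixel r from the principal point sees the ray r / f radians off the axis. A picture is of the moment at which its call begins. There is no depth.
- ctrl.sign_off(): hands the job in; it is judged then, once.
The state is a dict: "clock": time; "joint_pos": joint angles; "joint_vel": joint speeds; "tau": joint torques, N m; "ee_pos": TCP position; "eef_rot": TCP orientation; "contact_force": force on the tool from outside, world axes, zero at the start; "moment": the same for the moment, N m; "width": finger opening in m; "gripper_force": force on a finger pad.
Only numpy, scipy, OpenCV 4.12 (cv2) and the standard library are available. Lean on these libraries where they do the work, as an engineer would, in place of code of your own. Each camera call takes 0.05 s, during which the arm holds its last target. There are 200 camera calls.

## Task

Wind the handwheel of the pastry turntable clockwise by its red knob, one full turn for each place, until the blue ramekin stands right at the red pointer, ready for glazing; then let go. Leave all the ramekins in their seats, do not touch them or the plate, and do not disturb the mug, bowl or jug nearby.

Things in the scene. Friction and masses are not known exactly. Their poses are not given: they have to be found in the camera images.
- base: white flat housing of the pastry turntable, 150 x 460 mm, 36 mm high, fixed to the table. Origin on the table directly under the handwheel's axis; its own +y runs along the housing from the handwheel to the plate, z up. The plate's axis is 280 mm along +y; the red pointer stands at the far +y end.
- wheel (a joint): angle of the handwheel, rad, 0 at the start, growing as the wheel is turned clockwise seen from above. A stop keeps it from going anticlockwise past the start (only 0.1 rad of play); it runs about 5.2 turns clockwise. It is geared to the plate 6 to 1: one full turn (6.283) moves the plate clockwise by exactly one seat (60 degrees). Light: about 2 N at the knob turns it, without springs or detents; it stays where it is left.
- wheel_axis (a point): point on the vertical axis of the handwheel, at the height of the middle of the knob (113 mm above the table). The wheel lies flat and has a black rim and three steel spokes (nothing can be put between them), 142 mm across, its top face about 73 mm above the table, its hub 76 mm.
- knob_mid (a point): middle, on its axis, of the red upright knob on the handwheel, 55 mm from the wheel's axis. The knob is a plain round cylinder 28 mm in diameter, its foot 76 mm and its top 131 mm above the table; this point lies 113 mm above the table. The knob spins freely on its own pin, so a gripper can hold it from above without turning while it is led round the circle.
- plate: round aluminium plate 280 mm across on a vertical axis, top face 60 mm above the table, with six ring-shaped seats (rims 5 mm high) every 60 degrees, 100 mm from the axis. Turns clockwise with the handwheel. Origin on its axis, on its underside.
- plate_axis (a point): point on the plate's axis, at the plate's top face
- mark (a point): fixed point above the plate, 100 mm from its axis towards the red pointer at the far end of the housing: the centre of the seat that stands at the pointer, at plate-top height
- ramekin_blue: the one blue ramekin, 68 mm across the rim, 45 mm high, with a dark red berry top (the other five are white with golden tops), in a seat of the plate 2, 3 or 4 places before the pointer (that is, anticlockwise of it, seen from above). Origin: centre of its underside.
- ramekin0: white ramekin, same size as the blue one, standing in another seat of the plate; origin: centre of its underside
- ramekin1: white ramekin, same size as the blue one, standing in another seat of the plate; origin: centre of its underside
- ramekin2: white ramekin, same size as the blue one, standing in another seat of the plate; origin: centre of its underside
- ramekin4: white ramekin, same size as the blue one, standing in another seat of the plate; origin: centre of its underside
- ramekin5: white ramekin, same size as the blue one, standing in another seat of the plate; origin: centre of its underside
- mug: cream mug, 80 mm across, 85 mm high, bystander; origin under its centre
- jug: clear jug, 110 mm across, 150 mm high, bystander; origin under its centre
- bowl: white bowl, 120 mm across, 55 mm high, bystander; origin under its centre
Mind the look-alikes: they are no part of the job. What is shaped like the ramekin1 but green or pink is not meant.

How it is judged:
By the outcome, as a careful person would: the job done as asked, in the order asked, and still so for the second after the job is handed in, with the robot touching nothing.
It also fails if it takes over 72 s, if anything falls off the work surface, if the arm or the gripper's body presses on something with over 40 N, if the wrist force passes 120 N, or if a joint passes its speed limit or range.

## Working session

There is one attempt and no reset: what is moved stays moved. The work goes in short steps, Python scripts to look and compute and a tool call to move; the robot and the scene stay as the last step left them, time stands still between calls to the robot, and variables do not carry over. Pictures are saved under pics/ and viewed, at most 10 in all, crops included, and the job is handed in when it is done.

Besides the shell and the picture viewer there is one more tool, called after "Emit:" as a command line: name --argument value ..., lists and objects as JSON in quotes. arm_command: Moves the arm, as the interface text tells. Its arguments: {"type":"object","properties":{"series":{"type":"array","items":{"type":"array","items":{"type":"array","items":{"type":"number","minimum":-1,"maximum":1}}}}},"required":["series"]}

```bash
mkdir -p pics; cat > h.py <<'E'
import cv2,numpy as np
from rig import readout,viewer,ctrl
def snap(n,f):
    s=viewer.snapshot(n); cv2.imwrite('pics/'+f,s['color'][:,:,::-1]); np.savez('pics/'+f+'.npz',**{k:np.array(s[k]) for k in('color','K','position','attitude')}); return s
def load(f): return np.load('pics/'+f+'.npz')
def onplane(s,px,z,fish=False):
    K=s['K'];u=(px[0]-K[0,2])/K[0,0];v=(px[1]-K[1,2])/K[1,1]
    if fish:
        r=np.hypot(u,v);d=np.array([u/r*np.sin(r),v/r*np.sin(r),np.cos(r)]) if r>0 else np.array([0,0,1.])
    else: d=np.array([u,v,1.])
    d=s['attitude']@d; p=s['position']; return p+d*(z-p[2])/d[2]
def ray(s,px):
    p=onplane(s,px,0); d=p-s['position']; return s['position'],d/np.linalg.norm(d)
def tri(a,b):
    (p,d),(q,e)=a,b; A=np.stack([d,-e],1); t=np.linalg.lstsq(A,q-p,rcond=None)[0]
    x=p+d*t[0];y=q+e*t[1]; return (x+y)/2,np.linalg.norm(x-y)
E
python3 - <<'E'
from h import *
for n in('top','side'):
    s=snap(n,n+'0.png');print(n,s['K'],s['position'],s['attitude'])
st=readout.get_state();print(st['clock'],st['ee_pos'],st['eef_rot'],st['width'],st['contact_force'])
E
```

```text
top [[515.80882173   0.         277.99676021]
 [  0.         515.80882173 210.41256604]
 [  0.           0.           1.        ]] [0.40606254 0.0657632  1.65680434] [[-0.02416542 -0.9969404   0.0743362 ]
 [-0.99969733  0.02444143  0.00280532]
 [-0.00461362 -0.07424591 -0.99722929]]
side [[382.64810443   0.         280.09611244]
 [  0.         382.64810443 209.07912653]
 [  0.           0.           1.        ]] [0.45783743 0.91482417 0.93130626] [[-0.99417272 -0.08659072  0.06420783]
 [-0.10665679  0.70364794 -0.70249833]
 [ 0.01565013 -0.70525288 -0.70878307]]
0.1 [ 0.28470202 -0.58371087  0.23017101] [[ 8.98794833e-01  4.38368997e-01 -6.85582318e-04]
 [ 4.38369501e-01 -8.98793071e-01  1.78759989e-03]
 [ 1.67431734e-04 -1.90722392e-03 -9.99998167e-01]] 0.0853869046956371 [ 0.64320301  0.1893841  -0.87279062]
```

View pics/top0.png

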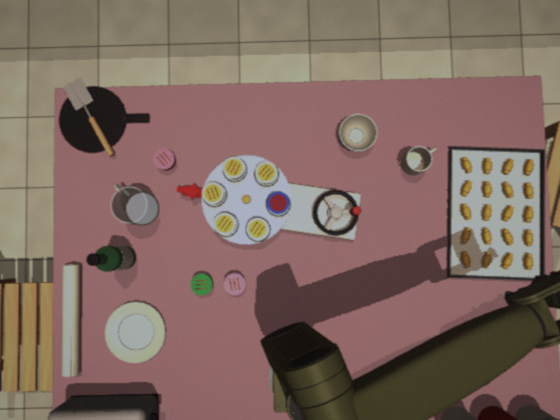

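View pics/side0.png

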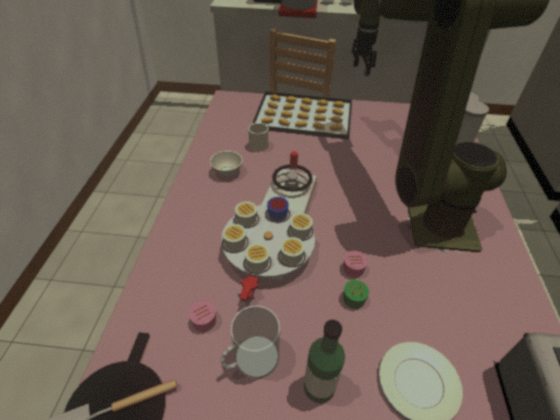

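The top view shows the plate at (246,199), the pointer at (190,191), the blue ramekin at (278,203), opposite the pointer and so 3 places away, and the wheel at (336,212). The side view shows the wheel at (292,178).

Candidates for the knob (red), in the top view:
- (356,211), on the wheel rim: this is the knob.
- (190,191), the pointer.
- (490,412), red items at the table edge.

Candidates for the ramekin: the blue one on the plate at (278,203). The pink ones at (163,159) and (234,284) and the green one at (202,284) are look-alikes.

```bash
python3 - <<'E'
from h import *
T=load('top0.png');S=load('side0.png')
def blob(s,c,r,f):
    im=s['color'].astype(int);m=f(im[...,0],im[...,1],im[...,2])
    yy,xx=np.nonzero(m);k=(abs(xx-c[0])<r)&(abs(yy-c[1])<r);return np.array([xx[k].mean(),yy[k].mean()]),k.sum(),(xx[k].min(),xx[k].max(),yy[k].min(),yy[k].max())
red=lambda r,g,b:(r>110)&(g<60)&(b<70)
blu=lambda r,g,b:(b>r+25)&(b>g+35)
kt=blob(T,(356,211),12,red);ks=blob(S,(294,158),14,red);print(kt,ks)
print('knob',tri(ray(T,kt[0]),ray(S,ks[0])))
blk=lambda r,g,b:(r+g+b<150)
wt=blob(T,(336,212),27,blk);ws=blob(S,(292,179),22,blk);print(wt,ws)
for s,w in((T,wt),(S,ws)):
    b=w[2];print('wheel',onplane(s,((b[0]+b[1])/2,(b[2]+b[3])/2),.066))
for n,p,z in(('plate',(246,199),.06),('pointer',(190,191),.05),('blue',(278,203),.105),('mug',(415,159),.085),('bowl',(357,132),.05)):print(n,onplane(T,p,z).round(3))
print('plate side',onplane(S,(268,236),.06))
print('knobtop',onplane(T,kt[0],.125))
a=T['color'][150:250,170:370,::-1];b=S['color'][140:280,210:330,::-1]
cv2.imwrite('pics/crop.png',np.vstack([cv2.resize(a,(800,400),interpolation=cv2.INTER_CUBIC)]))
E
```

```text
(array([356.28, 210.16]), np.int64(50), (np.int64(353), np.int64(360), np.int64(207), np.int64(214))) (array([293.73333333, 153.53333333]), np.int64(15), (np.int64(291), np.int64(296), np.int64(152), np.int64(155)))
knob (array([ 0.5141718 , -0.16303432,  0.12364392]), np.float64(0.0024256258310267295))
(array([335.65577889, 212.2839196 ]), np.int64(398), (np.int64(313), np.int64(357), np.int64(190), np.int64(234))) (array([291.91666667, 176.44444444]), np.int64(144), (np.int64(273), np.int64(310), np.int64(158), np.int64(189)))
wheel [ 0.51540994 -0.10575331  0.066     ]
wheel [ 0.51522948 -0.12329229  0.066     ]
plate [0.563 0.169 0.06 ]
pointer [0.594 0.345 0.05 ]
blue [0.544 0.07  0.105]
mug [ 0.671 -0.355  0.085]
bowl [ 0.768 -0.185  0.05 ]
plate side [0.56064417 0.16897697 0.06      ]
knobtop [ 0.51529099 -0.16284801  0.125     ]
```

View pics/crop.png

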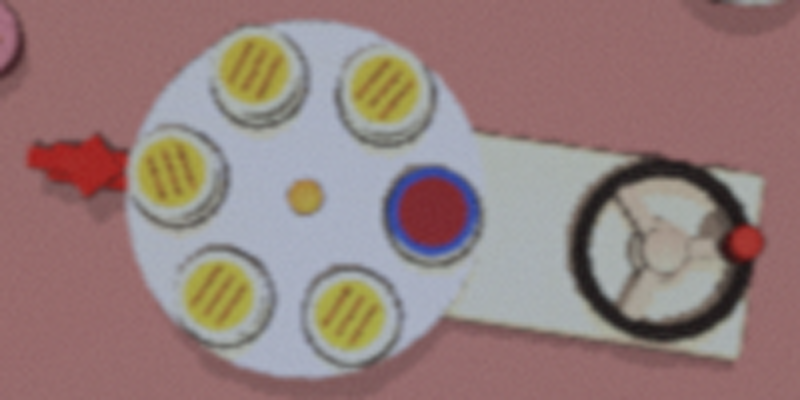

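The crop confirms the blue ramekin at about (432,210) of the crop, opposite the pointer, so 3 turns are needed. The knob is at about (745,243), on the far side of the wheel. The measured axis distances agree with the text: 280 mm wheel to plate and about 56 mm wheel to knob. The knob's measured height also fits. Next I align the tool with the world axes and go above the knob.

Emit:
arm_command --series '[[[0,0,0,0,0,0.945,-1],[0,0,0,0,0,0.945,-1],[0,0,0,0,0,0.945,-1],[0,0,0,0,0,0.945,-1],[0.57,-1,0,0,0,0,-1],[0.57,-1,0,0,0,0,-1],[0.57,-1,0,0,0,0,-1],[0.57,-1,0,0,0,0,-1],[0.57,-1,0,0,0,0,-1],[0.57,-1,0,0,0,0,-1],[0.57,-1,0,0,0,0,-1],[0.57,-1,0,0,0,0,-1],[0.57,-1,0,0,0,0,-1],[0.57,-1,0,0,0,0,-1],[0.57,-1,0,0,0,0,-1],[0.57,-1,0,0,0,0,-1],[0.57,-1,0,0,0,0,-1],[0.57,-1,0,0,0,0,-1],[0.57,-1,0,0,0,0,-1],[0,0,0,0,0,0,-1]]]'

```text
clock: 1.77
ee_pos: [0.4999, -0.2055, 0.2308]
eef_rot: [[1.0, 0.005, 0.0], [0.005, -1.0, 0.002], [0.0, -0.002, -1.0]]
contact_force: [0.8, 0.2, 0.1]
width: 0.0853
gripper_force: 0.0
```

```bash
python3 - <<'E'
from h import *
s=snap('wrist','w1.png');print(s['K'],s['position'],s['attitude'])
st=readout.get_state();print(st['clock'],st['ee_pos'],st['eef_rot'],st['joint_pos'],st['contact_force'])
im=s['color'].astype(int);m=((im[...,0]>100)&(im[...,1]<60)&(im[...,2]<70)).astype(np.uint8)
print(cv2.connectedComponentsWithStats(m)[2:])
E
```

```text
[[325.1922621    0.         275.9357653 ]
 [  0.         325.1922621  208.62935239]
 [  0.           0.           1.        ]] [ 0.56638557 -0.20590623  0.37415483] [[ 4.97999466e-03 -9.65160674e-01 -2.61610537e-01]
 [-9.99986050e-01 -5.26708422e-03  3.96227796e-04]
 [-1.76034822e-03  2.61604915e-01 -9.65173440e-01]]
1.8167 [ 0.49909961 -0.20724569  0.23077423] [[ 9.99991704e-01  3.99200611e-03 -8.09759459e-04]
 [ 3.99241339e-03 -9.99991904e-01  5.01982041e-04]
 [-8.07748988e-04 -5.05210771e-04 -9.99999546e-01]] [-2.82439702e+01 -6.81334902e+00  1.08540757e+02  3.45279528e-03
  7.83270747e+01  6.15265922e+01] [-0.94526065 -0.13158075 -0.58135829]
(array([[     0,      0,    560,    420, 233479],
       [     1,    140,     30,     47,   1097],
       [   222,    169,      1,      1,      1],
       [   218,    171,      2,      2,      2],
       [   203,    175,     31,     34,    557],
       [    11,    287,     18,      9,     42],
       [    15,    297,      1,      1,      1],
       [    18,    299,      2,      2,      2],
       [    24,    305,      1,      1,      1],
       [    28,    311,      1,      1,      1],
       [    43,    310,      1,      1,      1],
       [    34,    313,      9,     10,     15],
       [    32,    320,      1,      1,      1]], dtype=int32), array([[280.94928452, 209.74261497],
       [ 15.87329079, 162.53783045],
       [222.        , 169.        ],
       [218.5       , 171.5       ],
       [220.77558348, 190.2513465 ],
       [ 20.19047619, 290.9047619 ],
       [ 15.        , 297.        ],
       [ 18.5       , 299.5       ],
       [ 24.        , 305.        ],
       [ 28.        , 311.        ],
       [ 43.        , 310.        ],
       [ 38.06666667, 317.2       ],
       [ 32.        , 320.        ]]))
```

View pics/w1.png

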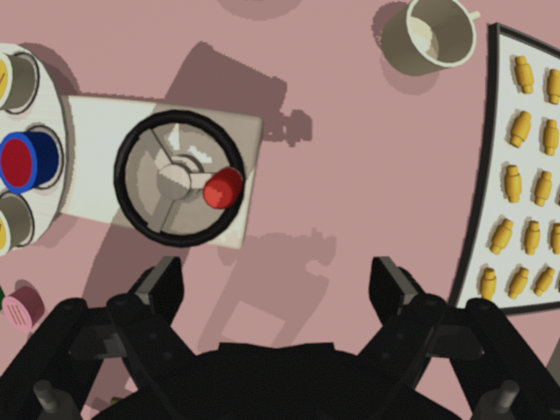

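The wrist view shows the wheel around (180,178) and the knob at (222,188). The mug at (430,35) is clear of the path.

```bash
python3 - <<'E'
from h import *
W=load('w1.png')
im=W['color'].astype(int)
m=np.zeros(im.shape[:2],np.uint8);m[(im[...,0]>185)&(im[...,1]<70)&(im[...,2]<80)]=1
k=cv2.connectedComponentsWithStats(m);i=[j for j in range(1,k[0]) if k[2][j,4]>100 ];print([(k[3][j],k[2][j]) for j in i])
print('centroid@.113',onplane(W,(220.8,190.3),.105,True),'top',onplane(W,(217,194),.131,True))
# rim: outer ellipse from dark pixels, mapped onto plane z=.07
d=np.zeros(im.shape[:2],np.uint8);d[105:252,110:250]=(im[105:252,110:250].sum(2)<110)
c=max(cv2.findContours(d,0,1)[0],key=cv2.contourArea)[:,0]
p=np.array([onplane(W,q,.066,True)[:2] for q in c.astype(float)])
print('rim',cv2.minEnclosingCircle((p*1000).astype(np.float32)),cv2.fitEllipse((p*1000).astype(np.float32)))
print('hub',onplane(W,(174,182),.076,True))
cv2.imwrite('pics/wc.png',cv2.resize(W['color'][100:260,100:260,::-1],(560,560),interpolation=cv2.INTER_CUBIC))
E
```

```text
[]
centroid@.113 [ 0.50938954 -0.15863687  0.105     ] top [ 0.51196902 -0.16010031  0.131     ]
rim ((511.06341552734375, -105.14013671875), 70.18646240234375) ((511.05596923828125, -105.444091796875), (137.11231994628906, 139.2061004638672), 56.809364318847656)
hub [ 0.51160527 -0.10748364  0.076     ]
```

View pics/wc.png

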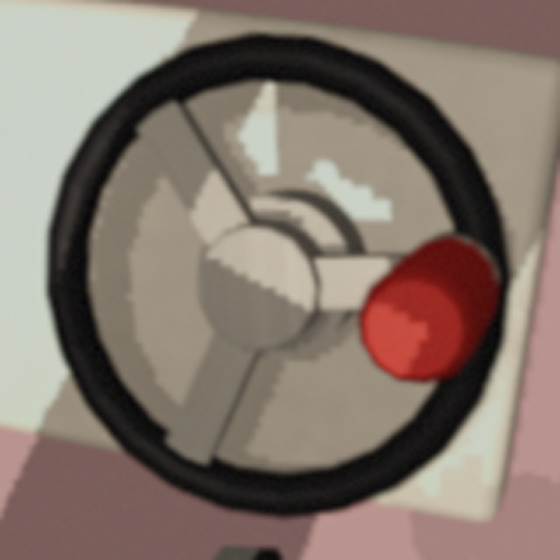

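Emit:
arm_command --series '[[[0.28,-0.92,0,0,0,0,-1],[0.28,-0.92,0,0,0,0,-1],[0,0,0.9,0,0,0,-1],[0,0,0.9,0,0,0,-1],[0,0,0.9,0,0,0,-1],[0,0,0.9,0,0,0,-1],[0,0,0,0,0,0,-1],[0,0,0,0,0,0,-1],[0,0,0,0,0,0,-1]]]'

```text
clock: 2.57
ee_pos: [0.513, -0.1641, 0.1425]
eef_rot: [[1.0, -0.001, 0.001], [-0.001, -1.0, -0.001], [0.001, 0.001, -1.0]]
contact_force: [-1.2, -0.1, 0.2]
width: 0.0854
gripper_force: 0.0
```

```bash
python3 - <<'E'
from h import *
s=snap('wrist','w2.png')
st=readout.get_state();print(st['clock'],st['ee_pos'],st['eef_rot'])
# tcp projected heights: pixel of tcp vertical line for z .131
K=s['K'];
for z in(.113,.131):
    v=s['attitude'].T@(np.array([*st['ee_pos'][:2],z])-s['position']);t=np.arctan2(np.hypot(v[0],v[1]),v[2]);n=v[:2]/np.hypot(v[0],v[1]);print(z,K[:2,2]+K[0,0]*t*n)
E
```

```text
2.6167 [ 0.51347285 -0.16411995  0.14321839] [[ 9.99996697e-01 -4.35457875e-04  2.53312263e-03]
 [-4.32315272e-04 -9.99999136e-01 -1.24101970e-03]
 [ 2.53366085e-03  1.23992049e-03 -9.99996022e-01]]
0.113 [275.1151923  241.16256963]
0.131 [275.06640381 253.53128318]
```

View pics/w2.png

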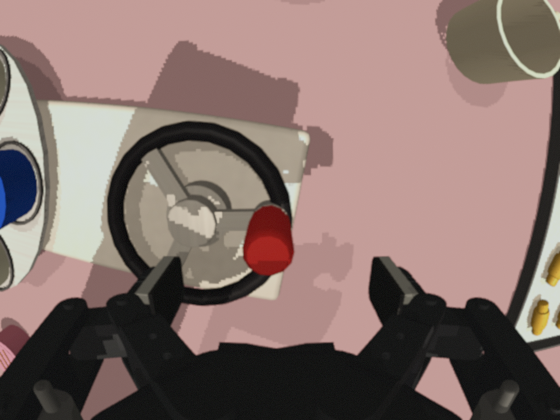

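The knob's top disc is at (268,254) and the TCP line passes through (275,254), so y needs a 3.5 mm correction. Then I lower and grip.

Emit:
arm_command --series '[[[0,-0.14,0,0,0,0,-1],[0,0,0.65,0,0,0,-1],[0,0,0.65,0,0,0,-1],[0,0,0.62,0,0,0,-1],[0,0,0,0,0,0,-1],[0,0,0,0,0,0,0.3],[0,0,0,0,0,0,1],[0,0,0,0,0,0,1],[0,0,0,0,0,0,1],[0,0,0,0,0,0,1],[0,0,0,0,0,0,1],[0,0,0,0,0,0,1]]]'

```text
clock: 3.62
ee_pos: [0.5134, -0.1597, 0.0948]
eef_rot: [[1.0, 0.0, 0.002], [0.0, -1.0, -0.0], [0.002, 0.0, -1.0]]
contact_force: [-0.4, 2.2, 6.1]
width: 0.0263
gripper_force: 59.1
```

Gripped. First quarter turn clockwise, to check force and tracking.

Emit:
arm_command --series '[[[-0.382,-0.033,0,0,0,0,1],[-0.37,-0.099,0,0,0,0,1],[-0.348,-0.162,0,0,0,0,1],[-0.314,-0.22,0,0,0,0,1],[-0.271,-0.271,0,0,0,0,1],[-0.22,-0.314,0,0,0,0,1],[-0.162,-0.348,0,0,0,0,1],[-0.099,-0.37,0,0,0,0,1],[-0.033,-0.382,0,0,0,0,1],[0,0,0,0,0,0,1]]]'

```text
clock: 4.45
ee_pos: [0.4574, -0.104, 0.0947]
eef_rot: [[1.0, 0.001, 0.001], [0.001, -1.0, -0.001], [0.001, 0.001, -1.0]]
contact_force: [-1.8, 1.4, 8.8]
width: 0.0262
gripper_force: 61.1
```

Emit:
arm_command --series '[[[0.033,-0.382,0,0,0,0,1],[0.099,-0.37,0,0,0,0,1],[0.162,-0.348,0,0,0,0,1],[0.22,-0.314,0,0,0,0,1],[0.271,-0.271,0,0,0,0,1],[0.314,-0.22,0,0,0,0,1],[0.348,-0.162,0,0,0,0,1],[0.37,-0.099,0,0,0,0,1],[0.382,-0.033,0,0,0,0,1],[0.382,0.033,0,0,0,0,1],[0.37,0.099,0,0,0,0,1],[0.348,0.162,0,0,0,0,1],[0.314,0.22,0,0,0,0,1],[0.271,0.271,0,0,0,0,1],[0.22,0.314,0,0,0,0,1],[0.162,0.348,0,0,0,0,1],[0.099,0.37,0,0,0,0,1],[0.033,0.382,0,0,0,0,1],[0,0,0,0,0,0,1]]]'

```text
clock: 6.03
ee_pos: [0.5674, -0.1065, 0.0948]
eef_rot: [[1.0, -0.001, 0.001], [-0.001, -1.0, -0.002], [0.001, 0.002, -1.0]]
contact_force: [-0.7, -2.4, 7.4]
width: 0.0265
gripper_force: 61.0
```

Emit:
arm_command --series '[[[-0.033,0.382,0,0,0,0,1],[-0.099,0.37,0,0,0,0,1],[-0.162,0.348,0,0,0,0,1],[-0.22,0.314,0,0,0,0,1],[-0.271,0.271,0,0,0,0,1],[-0.314,0.22,0,0,0,0,1],[-0.348,0.162,0,0,0,0,1],[-0.37,0.099,0,0,0,0,1],[-0.382,0.033,0,0,0,0,1],[-0.382,-0.033,0,0,0,0,1],[-0.37,-0.099,0,0,0,0,1],[-0.348,-0.162,0,0,0,0,1],[-0.314,-0.22,0,0,0,0,1],[-0.271,-0.271,0,0,0,0,1],[-0.22,-0.314,0,0,0,0,1],[-0.162,-0.348,0,0,0,0,1],[-0.099,-0.37,0,0,0,0,1],[-0.033,-0.382,0,0,0,0,1],[0,0,0,0,0,0,1]]]'

```text
clock: 7.62
ee_pos: [0.4574, -0.104, 0.0947]
eef_rot: [[1.0, 0.001, 0.001], [0.001, -1.0, -0.001], [0.001, 0.001, -1.0]]
contact_force: [-0.5, 1.4, 8.3]
width: 0.0264
gripper_force: 61.1
```

Emit:
arm_command --series '[[[0.033,-0.382,0,0,0,0,1],[0.099,-0.37,0,0,0,0,1],[0.162,-0.348,0,0,0,0,1],[0.22,-0.314,0,0,0,0,1],[0.271,-0.271,0,0,0,0,1],[0.314,-0.22,0,0,0,0,1],[0.348,-0.162,0,0,0,0,1],[0.37,-0.099,0,0,0,0,1],[0.382,-0.033,0,0,0,0,1],[0.382,0.033,0,0,0,0,1],[0.37,0.099,0,0,0,0,1],[0.348,0.162,0,0,0,0,1],[0.314,0.22,0,0,0,0,1],[0.271,0.271,0,0,0,0,1],[0.22,0.314,0,0,0,0,1],[0.162,0.348,0,0,0,0,1],[0.099,0.37,0,0,0,0,1],[0.033,0.382,0,0,0,0,1],[0,0,0,0,0,0,1]]]'

```text
clock: 9.2
ee_pos: [0.5674, -0.1065, 0.0948]
eef_rot: [[1.0, -0.001, 0.001], [-0.001, -1.0, -0.002], [0.001, 0.002, -1.0]]
contact_force: [-1.5, -0.5, 7.3]
width: 0.0266
gripper_force: 61.0
```

Emit:
arm_command --series '[[[-0.033,0.382,0,0,0,0,1],[-0.099,0.37,0,0,0,0,1],[-0.162,0.348,0,0,0,0,1],[-0.22,0.314,0,0,0,0,1],[-0.271,0.271,0,0,0,0,1],[-0.314,0.22,0,0,0,0,1],[-0.348,0.162,0,0,0,0,1],[-0.37,0.099,0,0,0,0,1],[-0.382,0.033,0,0,0,0,1],[-0.382,-0.033,0,0,0,0,1],[-0.37,-0.099,0,0,0,0,1],[-0.348,-0.162,0,0,0,0,1],[-0.314,-0.22,0,0,0,0,1],[-0.271,-0.271,0,0,0,0,1],[-0.22,-0.314,0,0,0,0,1],[-0.162,-0.348,0,0,0,0,1],[-0.099,-0.37,0,0,0,0,1],[-0.033,-0.382,0,0,0,0,1],[0,0,0,0,0,0,1]]]'

```text
clock: 10.78
ee_pos: [0.4574, -0.104, 0.0947]
eef_rot: [[1.0, 0.001, 0.001], [0.001, -1.0, -0.001], [0.001, 0.001, -1.0]]
contact_force: [-1.4, 1.1, 8.6]
width: 0.0264
gripper_force: 61.1
```

Emit:
arm_command --series '[[[0.033,-0.382,0,0,0,0,1],[0.099,-0.37,0,0,0,0,1],[0.162,-0.348,0,0,0,0,1],[0.22,-0.314,0,0,0,0,1],[0.271,-0.271,0,0,0,0,1],[0.314,-0.22,0,0,0,0,1],[0.348,-0.162,0,0,0,0,1],[0.37,-0.099,0,0,0,0,1],[0.382,-0.033,0,0,0,0,1],[0.382,0.033,0,0,0,0,1],[0.37,0.099,0,0,0,0,1],[0.348,0.162,0,0,0,0,1],[0.314,0.22,0,0,0,0,1],[0.271,0.271,0,0,0,0,1],[0.22,0.314,0,0,0,0,1],[0.162,0.348,0,0,0,0,1],[0.099,0.37,0,0,0,0,1],[0.033,0.382,0,0,0,0,1],[0,0,0,0,0,0,1]]]'

```text
clock: 12.37
ee_pos: [0.5674, -0.1065, 0.0947]
eef_rot: [[1.0, -0.001, 0.0], [-0.001, -1.0, -0.002], [0.0, 0.002, -1.0]]
contact_force: [-1.8, -2.2, 7.0]
width: 0.0263
gripper_force: 61.0
```

Emit:
arm_command --series '[[[-0.033,0.382,0,0,0,0,1],[-0.099,0.37,0,0,0,0,1],[-0.162,0.348,0,0,0,0,1],[-0.22,0.314,0,0,0,0,1],[-0.271,0.271,0,0,0,0,1],[-0.314,0.22,0,0,0,0,1],[-0.348,0.162,0,0,0,0,1],[-0.37,0.099,0,0,0,0,1],[-0.382,0.033,0,0,0,0,1],[0,0,0,0,0,0,1],[0,0,0,0,0,0,1],[0,0,0,0,0,0,1]]]'

```text
clock: 13.37
ee_pos: [0.5121, -0.1597, 0.0948]
eef_rot: [[1.0, -0.0, 0.001], [-0.0, -1.0, -0.0], [0.001, 0.0, -1.0]]
contact_force: [-2.4, 1.4, 8.7]
width: 0.0267
gripper_force: 61.0
```

```bash
python3 - <<'E'
from h import *
t=snap('top','t2.png')['color'];s=snap('side','s2.png')['color']
a=t[130:270,150:390,::-1];b=s[130:310,180:360,::-1]
cv2.imwrite('pics/c2.png',np.hstack([cv2.resize(a,(480,280)),cv2.resize(b,(280,280))]))
st=readout.get_state();print(st['clock'],st['ee_pos'])
E
```

```text
13.4667 [ 0.51219205 -0.15972751  0.0947309 ]
```

View pics/c2.png

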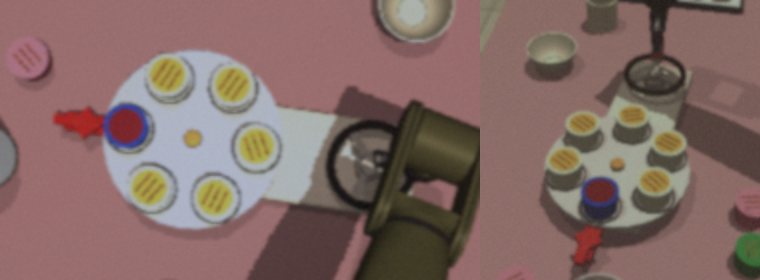

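The blue ramekin is now at the pointer, at (126,127) in the top crop with the pointer at (80,122), and all the ramekins are seated. Next I release and lift straight up.

Emit:
arm_command --series '[[[0,0,0,0,0,0,-1],[0,0,0,0,0,0,-1],[0,0,0,0,0,0,-1],[0,0,0,0,0,0,-1],[0,0,0,0,0,0,-1],[0,0,0,0,0,0,-1],[0,0,-0.6,0,0,0,-1],[0,0,-0.8,0,0,0,-1],[0,0,-0.8,0,0,0,-1],[0,0,-0.8,0,0,0,-1],[0,0,-0.8,0,0,0,-1],[0,0,-0.8,0,0,0,-1],[-0.5,0.8,0,0,0,0,-1],[-0.5,0.8,0,0,0,0,-1],[-0.5,0.8,0,0,0,0,-1],[-0.5,0.8,0,0,0,0,-1],[-0.5,0.8,0,0,0,0,-1],[0,0,0,0,0,0,-1],[0,0,0,0,0,0,-1],[0,0,0,0,0,0,-1]]]'

```text
clock: 15.13
ee_pos: [0.4502, -0.2594, 0.2082]
eef_rot: [[1.0, -0.0, 0.0], [-0.0, -1.0, 0.001], [0.0, -0.001, -1.0]]
contact_force: [-0.3, 0.6, -0.0]
width: 0.0856
gripper_force: 0.0
```

```bash
python3 - <<'E'
from h import *
s=snap('top','t3.png');T=load('top0.png')
def blue(s,f):
    im=s['color'].astype(int)
    m=f(im[...,0],im[...,1],im[...,2]);m[:150]=0;m[250:]=0;m[:,:195]=0;m[:,365:]=0;y,x=np.nonzero(m);return x,y
for t in(T,s):
    x,y=blue(t,lambda r,g,b:(b>r+25)&(b>g+35));print('blue',(x.min()+x.max())/2,(y.min()+y.max())/2)
    p=onplane(t,((x.min()+x.max())/2,(y.min()+y.max())/2),.1);d=p[:2]-[.562,.169];print(p.round(4),np.degrees(np.arctan2(d[1],d[0])))
print('housing dir',np.degrees(np.arctan2(.276,.0475)))
x,y=blue(s,lambda r,g,b:(r>110)&(g<60)&(b<70));k=x>320;print('knob',x[k].mean(),y[k].mean())
cv2.imwrite('pics/c3.png',s['color'][80:300,60:480,::-1])
E
```

```text
blue 278.0 202.5
[0.5461 0.0696 0.1   ] -99.05820541856963
blue 212.5 192.5
[0.5815 0.2676 0.1   ] 78.81300155231364
housing dir 80.23497323202687
knob 356.46875 210.8125
```

View pics/c3.png

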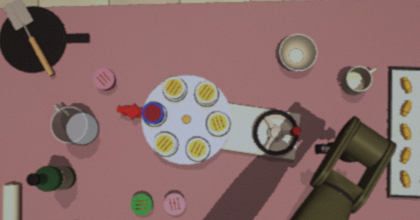

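The knob is back at its start pixel (356,211) and the blue ramekin stands at the pointer, (153,112) in the crop. The gripper is clear and nothing else has moved.

```bash
python3 -c "
from rig import ctrl
print(ctrl.sign_off())"
```

```text
the job is handed in; nothing more can be done
None
```

I wound the handwheel three full turns clockwise, so the blue ramekin now stands at the red pointer; I then let go of the knob, moved the gripper clear and handed the job in at about 15 s of the 72 s allowed.

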